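# Stamp a clamp bar in the hand press

### The arm

A 6-joint arm with a two-finger parallel gripper is mounted at the origin on the work surface. World frame = base frame: x ahead of the robot, y to its left, z up, the work surface at z = 0. Lengths are in m, angles in rad, forces in N, time in s.
With the tool pointing down it reaches from about 0.375 to 0.9 m from the base axis. Payload 3.1 kg.
Tool frame: the origin (TCP) lies between the finger pads; the fingertips stand 8 mm ahead of it and the grasp point (between the pads) lies 11 mm behind it; z points along the fingers, y is the line along which they close (so a half turn about z gives the same grasp; the last joint's range is limited). The gripper opens to 87 mm and grips with 3 to 60 N. Pads are 19 mm wide; open, the fingers measure 117 mm over their backs; the gripper's body (75 mm by 190 mm) begins 51 mm behind the grasp point.
Start: joints at [1.133, 0.527, 1.433, -0, 1.181, -0.178], TCP at [0.16, 0.604, 0.231] pointing down, gripper open.
Joint ranges: [-3.08, 3.08], [-0.75, 2.2], [0.22, 2.44], [-1.43, 4.57], [0, 2.65], [-2.85, 2.85]. Speed limits (rad/s): [2.79, 2.79, 3.14, 3.14, 3.14, 3.14].

### API

Orientations are given as a unit quaternion [x, y, z, w].
In Python, from rig import robot gives the robot as it stands.
- The arm moves only by the tool move_arm, never from a script. Its argument "motion" is text: rows parted by semicolons, each of 5 numbers parted by spaces: the opening, from -1 (shut) to 1 (fully open), then the shift along the tool's x, y, z normalised to -1 to 1, where 1 is 0.2 m, then the turn about the tool's z normalised to -1 to 1, where 1 is pi rad. A call has 1 to 12 rows; each row is the pose to reach, as a shift and turn from the pose commanded when the call began, along the tool's axes at that moment, turning the shorter way round; what a row does not reach only later rows make up. A row lasts 1/12 s, in which the tool goes at most 41.7 mm and 7.16 degrees, less where a joint would pass 70% of its speed; a pose out of reach is approached as far as the arm can. A call with a number of a shift or a turn outside -1 to 1 is refused whole. A call with a gripper value outside its range is refused whole. The fingers move at their own pace and stop on an object; "newtons" is the grip in N (left out, the last holds). Time passes only in rows, so rows that repeat a pose let the fingers close. It gives the time, the measured TCP pose, the force, the opening and the grip force at its end, in the units of the state.
- robot.get_obs(): the state, without advancing time (a new reading comes with each control period).
- robot.camera(name): name is "scene" or "top"; returns (picture, depth): 384x512x3 uint8, red, green, blue; 384x512 float32, m along the optical axis (not along the pixel's ray), 0 where there is no reading.
- robot.camera_model(name): a dict with "mtx" (3x3 intrinsics, pixels), "D" ([k1, k2, p1, p2, k3] as OpenCV has them; the pictures are not rectified), "position" and "attitude" of the camera in the world. Camera axes: x right, y down, z forward; pixel columns grow to the right and rows downward; lengths in m; the calibration is good to about 2 mm. A picture is of the moment at which its call begins. camera_model takes no time and is no camera call.
- robot.hand_in(): hands the job in; it is judged then, once.
The state is a dict: "time": time; "q": joint angles; "joint_velocities": joint speeds; "joint_torque": joint torques, N m; "position": TCP position; "tool_rot": TCP orientation; "ft_force": force on the tool from outside, world axes, zero at the start; "moment": the same for the moment, N m; "grip_width": finger opening in m; "grip_force": force on a finger pad.
Only numpy, scipy, OpenCV 4.12 (cv2) and the standard library are available. Lean on these libraries where they do the work, as an engineer would, in place of code of your own. Each camera call takes 0.05 s, during which the arm holds its last target. There are 200 camera calls.

### The job

Slide the loose aluminium bar along the bench, without picking it up, until it lies straight in the hand press with its round steel pad centred under the punch. Then pull the press lever down to its stop so that the punch marks the pad, and let the lever come fully back up; leave the bar in place under the punch and do not disturb the other things on the bench.

Things in the scene. Friction and masses are not known exactly. Their poses are not given: they have to be found in the camera images.
- press: Hand press bolted to the bench, white C-frame 260 mm high. Origin on the bench straight below the punch, z up; its y axis is the feed direction (the bar comes in from -y). Column at y = 50 to 102 mm, x +-33; its blue foot, 16 mm high, at y = 49 to 115, x +-65, stops a bar fed too far. Overhanging head at y = -31 to 104, x +-38, z = 135 to 245 mm; open below it to -y and both sides.
- anvil (a point): Point on the bench straight below the punch (the press origin, same axes), marked by a dark steel disc of 70 mm diameter let flush into the bench.
- lever (a joint): Lever angle in rad: 0 = fully up, held by its spring (35 degrees above level); 0.95 = down at its stop (19 degrees below level). Needs about 10 N downward at the grip; goes up by itself when let go. The ram goes down 30 mm per rad; at the stop the sprung punch presses on the pad.
- lever_grip (a point): Middle of the lever's black T-shaped hand grip: a level round bar 26 mm in diameter, about 105 mm long along the press x axis. It moves with the lever.
- lever_pivot (a point): Lever pivot, fixed at x = -60, y = -12, z = 190 mm in the press frame, on the robot's side of the head. The lever, a 14 mm round rod, swings in the press y-z plane: at angle q the grip is at y = -12 + 230 cos(0.61 - q), z = 190 + 230 sin(0.61 - q) mm in the press frame.
- bar: Loose aluminium clamp bar, 60 mm wide (its x) by 190 mm long (its y) by 20 mm thick, 0.4 to 0.85 kg, lying flat. Origin at the centre of its underside. The end with the round dark steel pad is its +y end; two dark rectangles mark the other end.
- bar_pad (a point): Centre of the round steel pad (26 mm diameter, flush) on the bar's top, 50 mm from the bar's centre towards its +y end, 45 mm from that end, on the centre line.
- spindle: Bystander: flanged steel spindle standing upright, 68 mm diameter, 88 mm high. Origin at its foot.
- oil_can: Bystander: grey tin with a black screw cap standing upright, 66 mm diameter, 130 mm high. Origin at its foot.
- driver: Bystander: black-handled screwdriver lying on the bench, 200 mm long along its x. Origin near its middle, underneath.
- tray: Bystander: grey open tray with aluminium blanks, 160 x 220 x 50 mm. Origin at the centre of its underside.
- punch: Spring-loaded dark steel punch at the foot of the ram, 10 mm tip. Origin at the centre of its tip, 45 mm above the bench when the lever is up, on the line x = y = 0 of the press; goes down with the lever.
Mind the look-alikes: they are no part of the job. There is more than one size of the bar; the job needs the middle-sized.

How it is judged:
On the way, in this order (a step that is already met when the one before it is completed fails the run):
1. the bar lies still and straight in the press with its pad under the punch (within 8 mm), the lever still up (horizontal distance between bar_pad and anvil below 0.008 m and angle between the y axis of bar and the y axis of press, either way round below 0.12 rad and linear speed of bar below 0.01 m/s and value of joint lever below 0.15 rad), for 0.2 s.
2. the lever is down at its stop and the punch presses on the pad (value of joint lever above 0.9 rad and contact force between punch and bar above 2 N and horizontal distance between bar_pad and anvil below 0.008 m), for 0.1 s.
At the end, for the whole second after the job is handed in: The bar lies flat and at rest on the bench, its pad within 8 mm of the point under the punch and its length within 0.12 rad of the press's y axis, the lever is back up (angle under 0.06 rad) (value of joint lever below 0.06 rad and horizontal distance between bar_pad and anvil below 0.008 m and angle between the y axis of bar and the y axis of press, either way round below 0.12 rad and height (world z) of bar below 0.005 m and angle between bar's own z axis and vertical below 0.05 rad and linear speed of bar below 0.01 m/s); the robot touches nothing.
It fails at once if the bar is picked up (more than 20 mm off the bench) (height (world z) of bar above 0.02 m).
It fails at once if a bystander is moved more than 20 mm (distance of any of spindle, oil_can, driver, tray from where it was at the start of the episode above 0.02 m).
It also fails if it takes over 64 s, if anything falls off the work surface, if the arm or the gripper's body presses on something with over 40 N, if the wrist force passes 120 N, or if a joint passes its speed limit or range.

## Working session

There is one attempt and no reset: what is moved stays moved. The work goes in short steps, Python scripts to look and compute and a tool call to move; the robot and the scene stay as the last step left them, time stands still between calls to the robot, and variables do not carry over. Pictures are saved under pics/ and viewed, at most 10 in all, crops included, and the job is handed in when it is done.

Besides the shell and the picture viewer there is one more tool, called as name(argument=value, ...) on one line, values as JSON. move_arm: Moves the arm, as the interface text tells. Its arguments: {"type":"object","properties":{"motion":{"type":"string"},"newtons":{"type":"number"}},"required":["motion"]}

```bash
mkdir -p pics; ls
cat > h.py <<'E'
import numpy as np, cv2
from scipy.spatial.transform import Rotation as R
from rig import robot
def rot(m):
    a=np.array(m["attitude"]); return a if a.shape==(3,3) else R.from_quat(a).as_matrix()
def ray(m,uv):
    p=cv2.undistortPoints(np.array(uv,float).reshape(-1,1,2),np.array(m["mtx"]),np.array(m["D"])).reshape(-1,2)
    return np.c_[p,np.ones(len(p))]
def plane(m,uv,z):
    d=ray(m,uv)@rot(m).T; o=np.array(m["position"]); return o+d*((z-o[2])/d[:,2])[:,None]
def pt(m,uv,depth):
    r=ray(m,uv); d=np.array([depth[int(v),int(u)] for u,v in np.round(uv)]); return np.array(m["position"])+(r*d[:,None])@rot(m).T
def snap(n,f):
    im,d=robot.camera(n); cv2.imwrite(f"pics/{f}.png",im[:,:,::-1]); np.savez(f"pics/{f}.npz",im=im,d=d); return im,d,robot.camera_model(n)
E
python3 - <<'E'
from h import *
for n in("scene","top"):
    im,d,m=snap(n,n+"0"); print(m)
print(robot.get_obs())
E
```

```text
pics
{'mtx': array([[463.96896273,   0.        , 250.42806642],
       [  0.        , 463.96896273, 187.5873356 ],
       [  0.        ,   0.        ,   1.        ]]), 'D': array([-0.19267307,  0.        ,  0.        ,  0.        ,  0.        ]), 'position': array([ 1.27916955, -0.02552061,  1.44614952]), 'attitude': array([ 0.73198173,  0.62907257, -0.16689681, -0.20153387])}
{'mtx': array([[402.77656719,   0.        , 259.3248064 ],
       [  0.        , 402.77656719, 184.03166382],
       [  0.        ,   0.        ,   1.        ]]), 'D': array([-0.13603156,  0.        ,  0.        ,  0.        ,  0.        ]), 'position': array([0.4360287 , 0.09479365, 1.48666356]), 'attitude': array([ 0.70905   , -0.70413012,  0.02252377, -0.03068466])}
{'time': 0.1, 'q': array([ 1.13347284e+00,  5.28370249e-01,  1.43376412e+00, -2.25329301e-05,
        1.18137264e+00, -1.78501614e-01]), 'joint_velocities': array([ 0.001343  , -0.00117503, -0.00249685, -0.00132721,  0.00162138,
        0.00156143]), 'joint_torque': array([ 1.64606868e-04, -4.40985560e+01, -1.77149910e+01,  6.35281275e-02,
        5.34416491e-02, -4.81686550e-05]), 'position': array([0.15967043, 0.60360691, 0.22967447]), 'tool_rot': array([ 1.29045714e-01,  9.91638184e-01, -9.15315104e-04, -2.80162256e-04]), 'ft_force': array([ 0.56884472,  0.47769325, -0.28377934]), 'moment': array([0.06115528, 0.01149609, 0.03538462]), 'grip_force': 0.0, 'grip_width': 0.08680425820639613}
```

View pics/scene0.png

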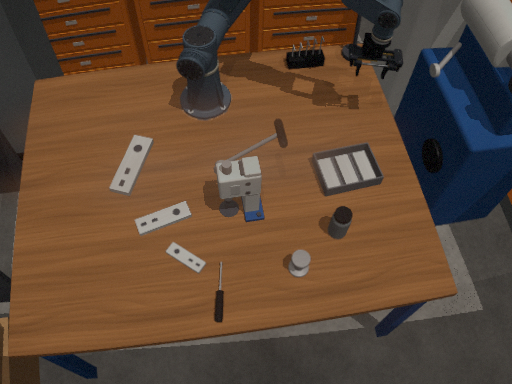

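View pics/top0.png

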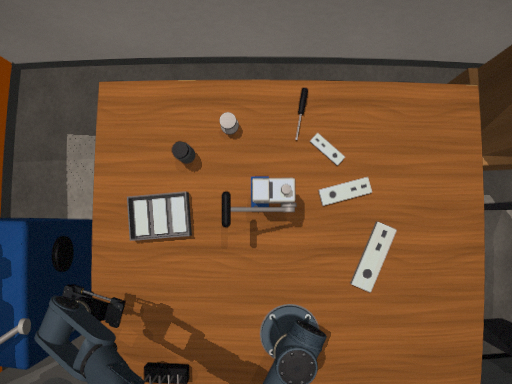

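The top view shows the middle bar at (345,192), its pad at (333,195) and dark rectangles at (352,188) and (362,185). The press head is at (273,191), the lever grip at (226,209) and the robot base at (290,330). In the scene view the anvil disc is partly visible at (229,208).

```bash
cat >> h.py <<'E'
def xyz(m,d):
    h,w=d.shape; u,v=np.meshgrid(np.arange(w),np.arange(h)); r=ray(m,np.c_[u.ravel(),v.ravel()])
    return (np.array(m["position"])+(r*d.reshape(-1,1))@rot(m).T).reshape(h,w,3)
def rect(P):
    (c,s,a)=cv2.minAreaRect(P[:,:2].astype(np.float32)*1000); return np.round(c,1),np.round(s,1),round(a,2)
def bar(im,m,box):
    "bar centre, pad, yaw of +y axis, from top picture; box u0,v0,u1,v1"
    u0,v0,u1,v1=box; S=im[v0:v1,u0:u1].astype(int)
    w=((S.min(2)>130)).astype(np.uint8)
    cs,_=cv2.findContours(w,cv2.RETR_EXTERNAL,cv2.CHAIN_APPROX_NONE); c=max(cs,key=cv2.contourArea)
    P=plane(m,c.reshape(-1,2)+[u0,v0],.02); r=rect(P)
    f=np.zeros_like(w); cv2.drawContours(f,[c],-1,1,-1); dk=((f==1)&(S.max(2)<110)).astype(np.uint8)
    n,l,st,ce=cv2.connectedComponentsWithStats(dk)
    print("rect",r); 
    for i in range(1,n):
        if st[i,4]>3: print("dark",st[i,4],ce[i]+[u0,v0],plane(m,[ce[i]+[u0,v0]],.02)[0].round(4))
E
python3 - <<'E'
from h import *
z=np.load("pics/top0.npz"); im,d=z["im"],z["d"]; m=robot.camera_model("top"); X=xyz(m,d)
bar(im,m,(310,170,385,212))
print("bench z",np.median(X[220:300,100:250,2]))
Z=X[...,2]; sub=np.zeros(Z.shape,bool); sub[165:225,240:305]=1
M=sub&(Z>.225)&(Z<.26); print("head top",rect(X[M]),np.median(Z[M]),M.sum())
hsv=cv2.cvtColor(im,cv2.COLOR_RGB2HSV); B=sub&(hsv[...,0]>100)&(hsv[...,0]<130)&(hsv[...,1]>120)&(Z<.03); print("foot top",rect(X[B]),np.median(Z[B]),B.sum(),X[B].min(0),X[B].max(0))
G=np.zeros(Z.shape,bool);G[185:235,215:236]=1;G&=(Z>.2); print("grip",rect(X[G]),np.median(Z[G]),X[G].max(0),X[G].mean(0))
m2=robot.camera_model("scene");z=np.load("pics/scene0.npz"); im2,d2=z["im"],z["d"]; X2=xyz(m2,d2); Z2=X2[...,2]
h2=cv2.cvtColor(im2,cv2.COLOR_RGB2HSV); s2=np.zeros(Z2.shape,bool); s2[150:225,210:275]=1
B=s2&(h2[...,0]>100)&(h2[...,0]<130)&(h2[...,1]>120)&(Z2<.03);print("foot scene",rect(X2[B]),np.median(Z2[B]),B.sum(),X2[B].min(0),X2[B].max(0))
M=s2&(Z2>.225)&(Z2<.26); print("head scene",rect(X2[M]),np.median(Z2[M]))
D=s2&(np.abs(Z2)<.008)&(im2.max(2)<110)&(h2[...,1]<90);D[:195]=0;print("disc",rect(X2[D]),D.sum(),X2[D].min(0),X2[D].max(0))
cv2.imwrite("pics/crops.png",np.hstack([cv2.resize(im2[150:230,205:275,::-1],None,fx=5,fy=5),cv2.resize(im[165:230,240:310,::-1],(400,400))]))
E
```

```text
rect (array([ 524.3, -202.2]), array([ 61.1, 190.4]), 15.17)
dark 10 [363.  185.7] [ 0.5429 -0.2688  0.02  ]
dark 10 [353.1 188.7] [ 0.5317 -0.2318  0.02  ]
dark 30 [332.33333333 194.2       ] [ 0.5111 -0.1549  0.02  ]
bench z -0.000353840953244533
head top (array([498.4,  64.9]), array([103.2, 134.6]), 0.71) 0.2453915498649789 934
foot top (array([520. , 111.6]), array([107.4,  62.3]), 0.61) 0.015913657746799426 88 [0.46641001 0.07990924 0.00421507] [0.57363932 0.14306976 0.02171573]
grip (array([433.1, 174.8]), array([133.3,  88.6]), 58.51) 0.33158819990211097 [0.49991181 0.21617729 1.48666356] [0.45045408 0.2012732  0.34488164]
foot scene (array([551.2, 110.3]), array([60.1, 61.9]), 0.97) 0.014784785397806366 140 [0.52072243 0.07957222 0.00371001] [0.58103049 0.14156644 0.02384021]
head scene (array([501.1,  65.9]), array([135.7, 107.8]), 89.72) 0.24507616561320233
disc (array([521.8,  70. ]), array([174.8,  91.4]), 66.86) 266 [ 0.46185484 -0.00525494 -0.00710066] [0.5790592  0.1462011  0.00776727]
```

View pics/crops.png

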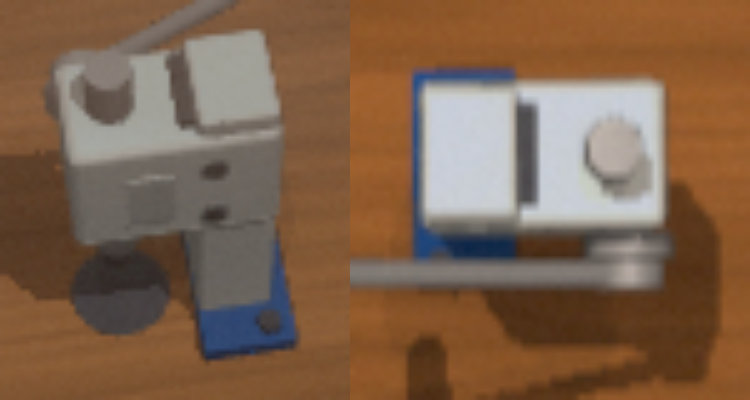

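```bash
cat >> h.py <<'E'
def go(target,yaw=None):
    "rows numbers: shift in tool axes/0.2 and turn/pi; yaw = world angle (deg) of tool y axis, mod 180"
    o=robot.get_obs(); T=R.from_quat(o["tool_rot"]).as_matrix(); s=T.T@(np.array(target)-o["position"])/.2
    cur=np.degrees(np.arctan2(T[1,1],T[0,1])); t=0 if yaw is None else -(((yaw-cur+90)%180)-90)/180
    print("t",round(o["time"],2),"pos",o["position"].round(4),"yaw y",round(cur,2),"q",o["q"].round(2),"F",o["ft_force"].round(1),"grip",round(o["grip_width"],4),"| shift",s.round(4),"turn",round(t,4))
E
python3 - <<'E'
from h import *
z=np.load("pics/top0.npz"); im,d=z["im"],z["d"]; m=robot.camera_model("top"); X=xyz(m,d); Z=X[...,2]
m2=robot.camera_model("scene");z=np.load("pics/scene0.npz"); im2,d2=z["im"],z["d"]; X2=xyz(m2,d2); Z2=X2[...,2]
# head top edges (top view), white pixels on plane z=.245, per-row extents
for n,I,ZZ,mm,b in(("top",im,Z,m,(245,170,300,215)),("scene",im2,Z2,m2,(210,150,270,200))):
    u0,v0,u1,v1=b; M=np.zeros(ZZ.shape,bool); M[v0:v1,u0:u1]=1; M&=(np.abs(ZZ-.245)<.006)
    v,u=np.nonzero(M); P=plane(mm,np.c_[u,v],.245)*1000
    print(n,"x pct",np.percentile(P[:,0],[0,1,3,10,90,97,99,100]).round(1),"y",np.percentile(P[:,1],[0,1,3,97,99,100]).round(1))
# disc in scene by darkness/greyness on z=0
h2=cv2.cvtColor(im2,cv2.COLOR_RGB2HSV); D=(h2[...,1]<100)&(im2.max(2)<130); D[:200]=0;D[222:]=0;D[:,:215]=0;D[:,242:]=0
c=max(cv2.findContours(D.astype(np.uint8),cv2.RETR_EXTERNAL,cv2.CHAIN_APPROX_NONE)[0],key=cv2.contourArea).reshape(-1,2)
P=plane(m2,c,0.)[:,:2]*1000
from scipy.optimize import least_squares
low=c[:,1]>203
f=least_squares(lambda q:np.hypot(*(P[low]-q[:2]).T)-q[2],[515,30,35],loss="soft_l1"); print("disc circle",f.x.round(1),low.sum(), c.min(0),c.max(0))
# foot: project contour on z=.016
for n,I,mm,b in(("top",im,m,(240,165,305,225)),("scene",im2,m2,(240,195,275,228))):
    h=cv2.cvtColor(I,cv2.COLOR_RGB2HSV);u0,v0,u1,v1=b;B=np.zeros(h.shape[:2],bool);B[v0:v1,u0:u1]=1;B&=(h[...,0]>100)&(h[...,0]<130)&(h[...,1]>120)
    v,u=np.nonzero(B);P=plane(mm,np.c_[u,v],.016)*1000;print("foot",n,rect(P/1000),P.min(0).round(1),P.max(0).round(1))
G=np.zeros(Z.shape,bool);G[185:232,218:234]=1;G&=(Z>.25)&(Z<.4)&(im.max(2)<60);print("grip",rect(X[G]),np.median(X[G],0),X[G].max(0))
go([.16,.60,.43])
E
```

```text
top x pct [446.5 446.6 452.7 477.3 542.6 545.7 547.9 549. ] y [ -0.9   0.    2.2 120.2 132.  132.2]
scene x pct [447.1 452.3 457.  485.6 550.  553.4 554.8 556.5] y [ -1.3  -0.4   1.2 116.7 125.8 132. ]
disc circle [514.7  28.4  33.3] 34 [219 200] [238 216]
foot top (array([519.6, 111.4]), array([106.4,  62. ]), 0.51) [466.3  80.   16. ] [572.9 142.9  16. ]
foot scene (array([553.5, 110.4]), array([60.8, 63. ]), 4.11) [520.9  79.5  16. ] [583.9 141.6  16. ]
grip (array([450.8, 204.1]), array([98. , 23.2]), 0.98) [0.45059023 0.20399558 0.33209316] [0.49991181 0.21617729 0.33872723]
t 0.1 pos [0.1597 0.6036 0.2297] yaw y 75.17 q [ 1.13  0.53  1.43 -0.    1.18 -0.18] F [ 0.6  0.5 -0.3] grip 0.0868 | shift [-0.0059 -0.0189 -1.0016] turn 0
```

move_arm(motion="1 0 0 -1 0;1 0 0 -1 0;1 0 0 -1 0;1 0 0 -1 0;1 0 0 -1 0;1 0 0 -1 0")

```text
time: 0.6
position: [0.161, 0.6068, 0.4395]
tool_rot: [0.129, 0.992, 0.008, 0.002]
ft_force: [-1.3, 0.9, 0.9]
grip_width: 0.0873
grip_force: 0.0
```

move_arm(motion="1 -0.98 -0.775 0 0;1 -0.98 -0.775 0 0;1 -0.98 -0.775 0 0;1 -0.98 -0.775 0 0;1 -0.98 -0.775 0 0;1 -0.98 -0.775 0 0;1 -0.98 -0.775 0 0;1 -0.98 -0.775 0 0")

```text
time: 1.27
position: [0.3109, 0.4025, 0.4301]
tool_rot: [0.131, 0.991, -0.0, -0.0]
ft_force: [-0.7, 0.8, 0.7]
grip_width: 0.0872
grip_force: 0.0
```

move_arm(motion="1 -0.98 -0.775 0 0;1 -0.98 -0.775 0 0;1 -0.98 -0.775 0 0;1 -0.98 -0.775 0 0;1 -0.98 -0.775 0 0;1 -0.98 -0.775 0 0;1 -0.98 -0.775 0 0;1 -0.98 -0.775 0 0")

```text
time: 1.93
position: [0.4603, 0.2039, 0.4297]
tool_rot: [0.13, 0.991, 0.0, -0.001]
ft_force: [-0.6, 0.0, -0.8]
grip_width: 0.0869
grip_force: 0.0
```

move_arm(motion="1 -0.335 -0.735 0 0;1 -0.335 -0.735 0 0;1 -0.335 -0.735 0 0;1 -0.335 -0.735 0 0;1 -0.335 -0.735 0 0;1 -0.335 -0.735 0 0")

```text
time: 2.43
position: [0.4865, 0.0457, 0.4302]
tool_rot: [0.129, 0.992, 0.001, -0.001]
ft_force: [0.3, -0.5, 0.2]
grip_width: 0.087
grip_force: 0.0
```

move_arm(motion="1 -0.335 -0.735 0 0;1 -0.335 -0.735 0 0;1 -0.335 -0.735 0 0;1 -0.335 -0.735 0 0;1 -0.335 -0.735 0 0;1 -0.335 -0.735 0 0")

```text
time: 2.93
position: [0.5143, -0.1129, 0.43]
tool_rot: [0.129, 0.992, 0.001, -0.001]
ft_force: [-0.5, 0.7, -0.1]
grip_width: 0.0873
grip_force: 0.0
```

move_arm(motion="1 -0.335 -0.735 0 0.333;1 -0.335 -0.735 0 0.333;1 -0.335 -0.735 0 0.333;1 -0.335 -0.735 0 0.333;1 -0.335 -0.735 0 0.333;1 -0.335 -0.735 0 0.333;1 -0.335 -0.735 0 0.333;1 -0.335 -0.735 0 0.333;1 -0.335 -0.735 0 0.333;1 -0.335 -0.735 0 0.333;1 -0.335 -0.735 0 0.333")

```text
time: 3.85
position: [0.5418, -0.2704, 0.4307]
tool_rot: [0.605, 0.796, 0.0, -0.0]
ft_force: [0.5, -1.0, 0.3]
grip_width: 0.0873
grip_force: 0.0
```

```bash
python3 -c "
from h import *
go([.5424,-.2678,.25],15.3)"
```

```text
t 3.85 pos [ 0.5418 -0.2704  0.4307] yaw y 15.54 q [-0.65  0.35  1.19  0.    1.61 -0.92] F [ 0.5 -1.   0.3] grip 0.0873 | shift [0.011  0.0059 0.9036] turn 0.0013
```

move_arm(motion="1 0.01 0.005 1 0;1 0.01 0.005 1 0;1 0.01 0.005 1 0;1 0.01 0.005 1 0;1 0.01 0.005 1 0;1 0.01 0.005 1 0;1 0.01 0.005 1 0")

```text
time: 4.43
position: [0.5411, -0.2696, 0.2294]
tool_rot: [0.606, 0.795, 0.0, -0.002]
ft_force: [-0.1, 0.1, 1.0]
grip_width: 0.0871
grip_force: 0.0
```

move_arm(motion="1 0 0 0.15 0;1 0 0 0.3 0;1 0 0 0.45 0;1 0 0 0.6 0;1 0 0 0.75 0;1 0 0 0.85 0;1 0 0 0.95 0;1 0 0 1 0;1 0 0 1 0;1 0 0 1 0")

```text
time: 5.27
position: [0.5431, -0.2723, 0.0323]
tool_rot: [0.607, 0.795, 0.0, 0.002]
ft_force: [0.2, 0.3, -0.6]
grip_width: 0.0869
grip_force: 0.0
```

```bash
python3 -c "
from h import *
go([.5424,-.2678,.0145],15.3)
im,d,m=snap('top','top1'); im,d,m=snap('scene','scene1')
a=cv2.imread('pics/top1.png')[140:240,290:400];b=cv2.imread('pics/scene1.png')[150:270,110:250]
cv2.imwrite('pics/c1.png',np.hstack([cv2.resize(a,(400,400)),cv2.resize(b,(400,400))]))"
```

```text
t 5.27 pos [ 0.5431 -0.2723  0.0323] yaw y 15.27 q [-0.65  0.78  1.61  0.    0.75 -0.91] F [ 0.2  0.3 -0.6] grip 0.0869 | shift [0.0228 0.0022 0.0892] turn -0.0002
```

View pics/c1.png

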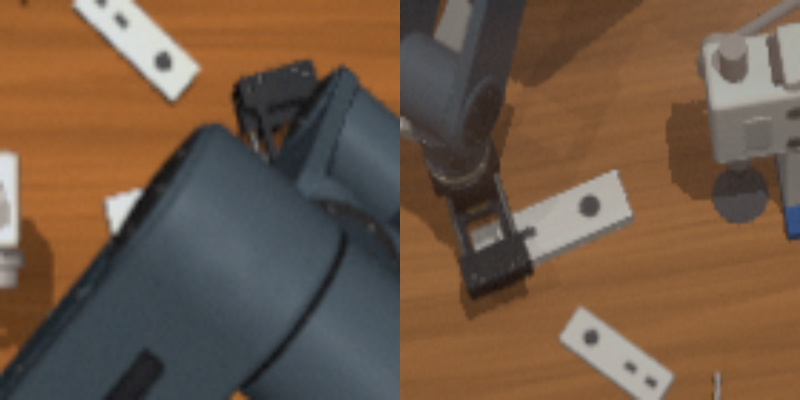

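move_arm(motion="1 0.01 0 0.05 0;1 0.01 0 0.09 0;1 0.01 0 0.09 0;-1 0.01 0 0.09 0;-1 0.01 0 0.09 0;-1 0.01 0 0.09 0;-1 0.01 0 0.09 0;-1 0.01 0 0.09 0;-1 0.01 0 0.09 0;-1 0.01 0 0.09 0;-1 0.01 0 0.09 0", newtons=20)

```text
time: 6.28
position: [0.5415, -0.2697, 0.0127]
tool_rot: [0.607, 0.794, 0.0, 0.001]
ft_force: [1.8, 0.6, -0.9]
grip_width: 0.0602
grip_force: 20.0
```

Run:
```python
from h import *
im,d,m=snap('scene','scene2'); 
h=cv2.cvtColor(im,cv2.COLOR_RGB2HSV); s=np.zeros(im.shape[:2],bool); s[190:245,125:200]=1
M=(s&(im.max(2)<110)&(h[...,1]<110)).astype(np.uint8); n,l,st,c=cv2.connectedComponentsWithStats(M)
for i in range(1,n):
    if st[i,4]>8: print(st[i],c[i].round(1),plane(m,[c[i]],.02)[0].round(4))
z=np.load('pics/scene0.npz'); print("before pad scene", end=' ')
im=z['im'];h=cv2.cvtColor(im,cv2.COLOR_RGB2HSV); M=(s&(im.max(2)<110)&(h[...,1]<110)).astype(np.uint8); n,l,st,c=cv2.connectedComponentsWithStats(M)
for i in range(1,n):
    if st[i,4]>8: print(st[i],c[i].round(1),plane(m,[c[i]],.02)[0].round(4))
go([.5135,-.09,.0145],0.6)
```

```text
[125 190  37  51 981] [139.5 214.2] [ 0.5056 -0.2827  0.02  ]
[173 209   7   6  33] [175.9 211.4] [ 0.5129 -0.1554  0.02  ]
before pad scene [125 190   7   6  21] [128.3 193. ] [ 0.4142 -0.3203  0.02  ]
[173 209   7   6  35] [175.9 211.4] [ 0.513  -0.1553  0.02  ]
[140 215  52  20  86] [166.7 224.4] [ 0.5584 -0.1905  0.02  ]
[152 218   5   4  13] [154.1 219.5] [ 0.5336 -0.233   0.02  ]
[141 222   5   4  14] [143.1 223.6] [ 0.5439 -0.2716  0.02  ]
t 6.33 pos [ 0.5415 -0.2697  0.0127] yaw y 15.2 q [-0.65  0.81  1.62  0.    0.71 -0.91] F [ 2.   0.3 -0.9] grip 0.0599 | shift [ 0.904   0.1006 -0.0096] turn 0.0811
```

move_arm(motion="-1 0.06 0.005 0 0.01;-1 0.13 0.01 0 0.02;-1 0.21 0.015 0 0.03;-1 0.29 0.02 0 0.04;-1 0.37 0.03 0 0.05;-1 0.45 0.04 0 0.06;-1 0.53 0.045 0 0.07;-1 0.61 0.05 0 0.08;-1 0.69 0.06 0 0.081;-1 0.75 0.065 0 0.081;-1 0.784 0.065 0 0.081;-1 0.784 0.065 0 0.081")

```text
time: 7.33
position: [0.5118, -0.1131, 0.0127]
tool_rot: [0.703, 0.711, 0.0, -0.001]
ft_force: [2.0, 5.0, 2.2]
grip_width: 0.0597
grip_force: 20.0
```

```bash
cat >> h.py <<'E'
def pad(f):
    im,d,m=snap('scene',f); h=cv2.cvtColor(im,cv2.COLOR_RGB2HSV); s=np.zeros(im.shape[:2],bool); s[190:230,160:245]=1
    M=(s&(im.max(2)<110)&(h[...,1]<110)).astype(np.uint8); n,l,st,c=cv2.connectedComponentsWithStats(M)
    for i in range(1,n):
        if st[i,4]>8: print(st[i],c[i].round(1),plane(m,[c[i]],.02)[0].round(4))
    W=(s&(im.min(2)>130)).astype(np.uint8); c=max(cv2.findContours(W,cv2.RETR_EXTERNAL,cv2.CHAIN_APPROX_NONE)[0],key=cv2.contourArea).reshape(-1,2)
    print("white",rect(plane(m,c,.02)))
    cv2.imwrite(f'pics/{f}c.png',cv2.resize(im[150:250,130:280,::-1],None,fx=5,fy=5,interpolation=cv2.INTER_CUBIC))
E
python3 - <<'E'
from h import *
pad('scene3'); go([.513,-.0894,.0127],0.6)
E
```

```text
[171 190  68  36 836] [191.4 208.4] [ 0.509  -0.1008  0.02  ]
[219 190  26  26 192] [232.6 197.2] [0.4857 0.047  0.02  ]
[218 202   8   7  42] [221.6 205.1] [0.5115 0.0049 0.02  ]
white (array([514.7, -17.5]), array([133.2,  57.2]), 89.59)
t 7.38 pos [ 0.5118 -0.1133  0.0127] yaw y 0.65 q [-0.43  0.75  1.83  0.    0.56 -0.45] F [1.6 6.1 3. ] grip 0.0603 | shift [0.1193 0.0072 0.0003] turn 0.0003
```

View pics/scene3c.png

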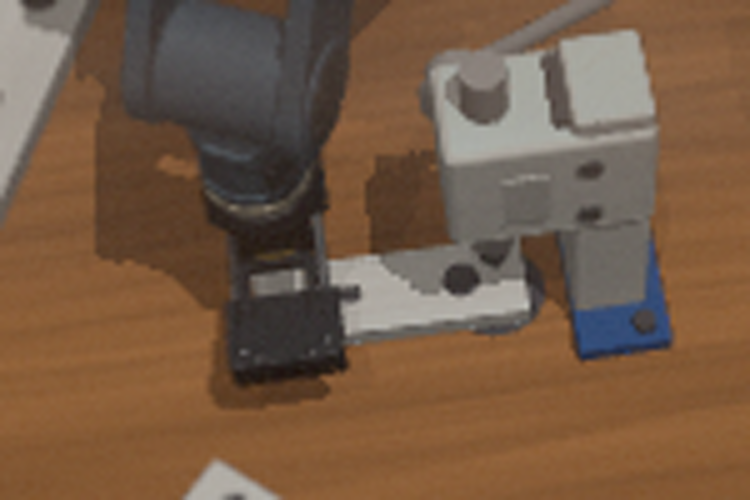

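move_arm(motion="-1 0.02 0.002 0 0;-1 0.04 0.004 0 0;-1 0.06 0.006 0 0;-1 0.08 0.008 0 0;-1 0.1 0.01 0 0;-1 0.118 0.012 0 0;-1 0.118 0.012 0 0;-1 0.118 0.012 0 0")

```text
time: 8.05
position: [0.5149, -0.0914, 0.0127]
tool_rot: [0.703, 0.711, 0.0, 0.0]
ft_force: [0.7, -1.7, 1.5]
grip_width: 0.0599
grip_force: 19.9
```

Run:
```python
from h import *
pad('scene4'); go([.513,-.0894,.0127],0.6)
```

```text
[178 190  67  36 968] [202.4 206.8] [ 0.5082 -0.0622  0.02  ]
[227 190  15   7  64] [234.3 192.3] [0.467  0.0557 0.02  ]
white (array([518.3,   4.9]), array([129.6,  56.1]), 89.57)
t 8.1 pos [ 0.5149 -0.0914  0.0127] yaw y 0.64 q [-0.39  0.75  1.84  0.    0.55 -0.4 ] F [ 0.9 -2.4  1.7] grip 0.0602 | shift [ 0.01   -0.0096 -0.    ] turn 0.0002
```

View pics/scene4c.png

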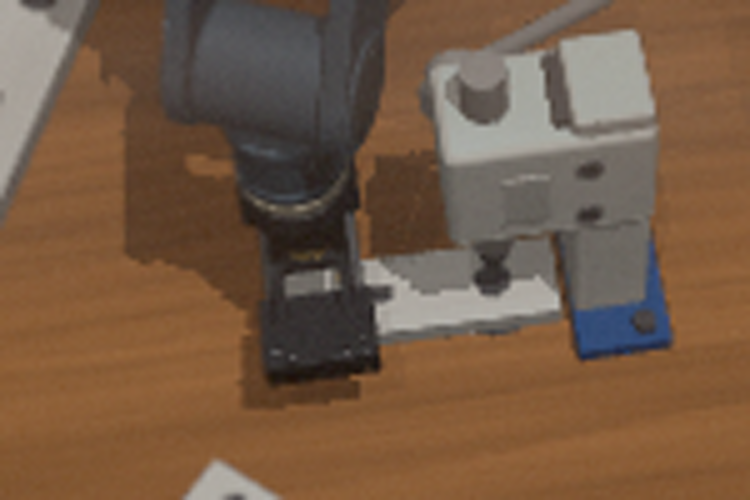

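move_arm(motion="-1 0.006 0 0 0;-1 0.011 -0.003 0 0;-1 0.011 -0.003 0 0;-1 0.011 -0.003 0 0;1 0.011 -0.003 0 0;1 0.011 -0.003 0 0;1 0.011 -0.003 0 0;1 0.011 -0.003 0 0;1 0.011 -0.003 0 0")

```text
time: 8.85
position: [0.5129, -0.0883, 0.0123]
tool_rot: [0.703, 0.711, -0.0, -0.001]
ft_force: [0.8, -0.3, -0.8]
grip_width: 0.0836
grip_force: 0.0
```

Run:
```python
from h import *
go([.513,-.0894,.2127],0.6)
```

```text
t 8.85 pos [ 0.5129 -0.0883  0.0123] yaw y 0.66 q [-0.39  0.75  1.84  0.    0.55 -0.4 ] F [ 0.8 -0.3 -0.8] grip 0.0836 | shift [-0.0046 -0.0015 -1.0022] turn 0.0003
```

move_arm(motion="1 0 0 -0.05 0;1 0 0 -0.15 0;1 0 0 -0.3 0;1 0 0 -0.5 0;1 0 0 -0.7 0;1 0 0 -0.9 0;1 0 0 -1 0")

```text
time: 9.43
position: [0.5153, -0.0893, 0.2179]
tool_rot: [0.703, 0.711, 0.002, 0.003]
ft_force: [0.3, 0.1, 0.8]
grip_width: 0.0869
grip_force: 0.0
```

move_arm(motion="-1 0 0 -1 0;-1 0 0 -1 0;-1 0 0 -1 0;-1 0 0 -1 0;-1 0 0 -1 0;-1 0 0 -1 0")

```text
time: 9.93
position: [0.5162, -0.0896, 0.4214]
tool_rot: [0.703, 0.711, 0.003, 0.008]
ft_force: [1.3, 0.2, 0.4]
grip_width: 0.0551
grip_force: 0.0
```

Run:
```python
from h import *
pad('scene5'); go([.4506,.204,.412],0.6)
im,d,m=snap('top','top5'); cv2.imwrite('pics/top5c.png',cv2.resize(im[150:260,200:350,::-1],None,fx=5,fy=5))
c=cv2.imread('pics/scene5c.png'); cv2.imwrite('pics/c5.png',np.vstack([cv2.resize(c,(450,300)),cv2.resize(im[150:260,220:385,::-1],(450,300))]))
```

```text
[218 190  27  26 252] [232.2 198.4] [0.4906 0.0448 0.02  ]
[203 207   6   3  16] [205.8 208.1] [ 0.5153 -0.0512  0.02  ]
[192 209   5   3  14] [193.9 209.9] [ 0.5163 -0.0929  0.02  ]
[188 212  55   9 110] [215.5 216.2] [ 0.5514 -0.0214  0.02  ]
white (array([517.3, -21.6]), array([188.2,  57.6]), 89.62)
t 9.98 pos [ 0.5149 -0.0892  0.4176] yaw y 0.67 q [-0.39  0.21  1.41  0.    1.51 -0.4 ] F [-0.2  0.1 -0.2] grip 0.0506 | shift [ 1.4696 -0.3045  0.0195] turn 0.0004
```

View pics/c5.png

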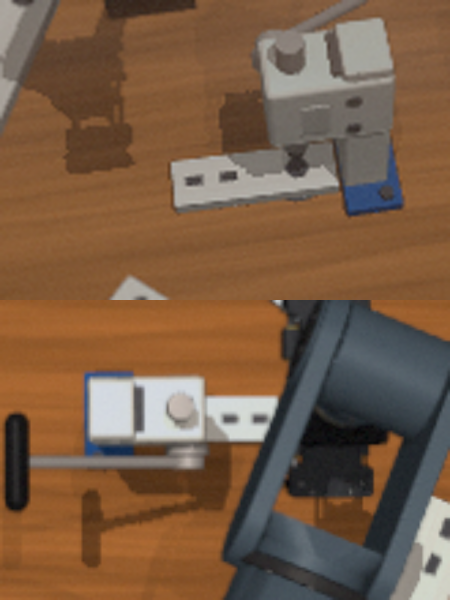

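The pad is within about 1–2 mm of the disc centre, measured from the two rectangles at (205.8,208.1) and (193.9,209.9), and the bar lies straight. Next is the lever.

move_arm(motion="-1 0.75 -0.15 0 0;-1 0.75 -0.15 0 0;-1 0.75 -0.15 0 0;-1 0.75 -0.15 0 0;-1 0.75 -0.15 0 0;-1 0.75 -0.15 0 0")

```text
time: 10.53
position: [0.4804, 0.062, 0.4109]
tool_rot: [0.702, 0.712, -0.001, -0.001]
ft_force: [-0.1, 0.3, -0.2]
grip_width: 0.0068
grip_force: 0.0
```

move_arm(motion="-1 0.72 -0.155 0 0;-1 0.72 -0.155 0 0;-1 0.72 -0.155 0 0;-1 0.72 -0.155 0 0;-1 0.72 -0.155 0 0;-1 0.72 -0.155 0.1 0;-1 0.72 -0.155 0.2 0;-1 0.72 -0.155 0.25 0;-1 0.72 -0.155 0.25 0;-1 0.72 -0.155 0.25 0")

```text
time: 11.37
position: [0.4497, 0.2031, 0.3619]
tool_rot: [0.704, 0.71, -0.001, -0.0]
ft_force: [-0.0, 0.7, -0.0]
grip_width: 0.0002
grip_force: 0.0
```

Run:
```python
from h import *
go([.4506,.204,.3428],0.66)
```

```text
t 11.37 pos [0.4497 0.2031 0.3619] yaw y 0.55 q [ 0.2   0.21  1.57 -0.    1.37  0.19] F [-0.   0.7 -0. ] grip 0.0002 | shift [0.0043 0.0046 0.0955] turn -0.0006
```

move_arm(motion="-1 0.005 0 0.095 0;-1 0.035 0 0.145 0;-1 0.066 0 0.193 0;-1 0.09 0 0.245 0;-1 0.116 0 0.296 0;-1 0.137 0 0.35 0;-1 0.157 0 0.404 0;-1 0.173 0 0.46 0;-1 0.187 0 0.515 0;-1 0.197 0 0.57 0;-1 0.205 0 0.628 0")

```text
time: 12.28
position: [0.4507, 0.2485, 0.2382]
tool_rot: [0.703, 0.711, 0.004, -0.0]
ft_force: [-0.1, 5.3, 7.5]
grip_width: 0.0003
grip_force: 3.5
```

Run:
```python
from h import *
go([.4506,.2323,.1343],0.55)
```

```text
t 12.28 pos [0.4507 0.2485 0.2382] yaw y 0.64 q [0.28 0.37 1.7  0.   1.07 0.27] F [-0.1  5.3  7.5] grip 0.0003 | shift [-0.0837 -0.004   0.519 ] turn 0.0005
```

move_arm(motion="-1 0.004 0 0.058 0;-1 0.007 0 0.115 0;-1 0.005 0 0.172 0;-1 0.002 0 0.23 0;-1 -0.005 0 0.287 0;-1 -0.014 0 0.343 0;-1 -0.026 0 0.4 0;-1 -0.041 0 0.455 0;-1 -0.055 0 0.5 0;-1 -0.058 0 0.515 0;-1 -0.058 0 0.52 0")

```text
time: 13.2
position: [0.4504, 0.2358, 0.134]
tool_rot: [0.703, 0.711, 0.002, -0.0]
ft_force: [-1.7, 3.9, 15.5]
grip_width: 0.0002
grip_force: 8.0
```

Run:
```python
from h import *
go([.4506,.2323,.1343],0.55)
im,d,m=snap('top','top6'); X=xyz(m,d); Z=X[...,2]
im2,d2,m2=snap('scene','scene6')
cv2.imwrite('pics/c6.png',np.hstack([cv2.resize(im2[130:250,150:310,::-1],(400,300)),cv2.resize(im[150:270,180:340,::-1],(400,300))]))
```

```text
t 13.2 pos [0.4504 0.2358 0.134 ] yaw y 0.6 q [0.26 0.52 1.82 0.   0.8  0.25] F [-1.7  3.9 15.5] grip 0.0002 | shift [-0.0173  0.001  -0.0016] turn 0.0003
```

View pics/c6.png

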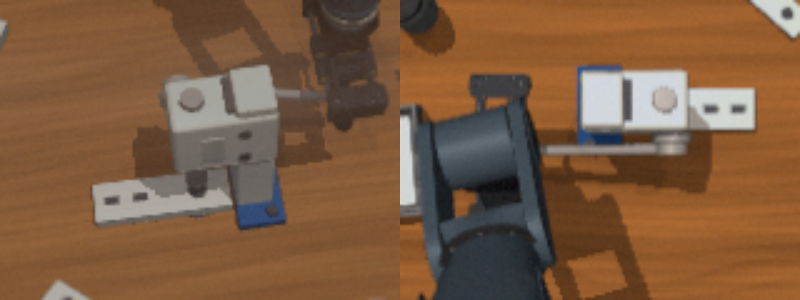

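The lever is down and the punch sits on the pad. I'll press a little further to confirm it has reached the stop.

move_arm(motion="-1 -0.005 0 0.015 0;-1 -0.008 0 0.03 0;-1 -0.008 0 0.03 0;-1 -0.008 0 0.03 0")

```text
time: 13.63
position: [0.4505, 0.2354, 0.1325]
tool_rot: [0.703, 0.711, 0.004, 0.0]
ft_force: [-7.8, 5.3, 40.8]
grip_width: 0.0005
grip_force: 20.6
```

move_arm(motion="-1 0.01 0 -0.03 0;-1 0.024 0 -0.095 0;-1 0.052 0 -0.206 0;-1 0.068 0 -0.32 0;-1 0.072 0 -0.435 0;-1 0.066 0 -0.55 0;-1 0.047 0 -0.663 0;-1 0.018 0 -0.774 0;-1 -0.023 0 -0.882 0;-1 -0.05 0 -0.935 0;-1 -0.074 0 -0.985 0")

```text
time: 14.55
position: [0.4494, 0.2171, 0.325]
tool_rot: [0.703, 0.711, 0.0, 0.001]
ft_force: [0.5, -1.6, 1.9]
grip_width: 0.0005
grip_force: 0.7
```

move_arm(motion="-1 -0.03 0 -0.05 0;-1 -0.06 0 -0.1 0;-1 -0.06 0 -0.2 0;-1 -0.06 0 -0.35 0;-1 -0.06 0 -0.5 0;-1 -0.06 0 -0.5 0;-1 -0.06 0 -0.5 0;-1 -0.06 0 -0.5 0")

```text
time: 15.22
position: [0.4486, 0.2052, 0.4227]
tool_rot: [0.703, 0.711, -0.001, -0.001]
ft_force: [0.5, 0.0, -0.4]
grip_width: 0.0
grip_force: 0.0
```

Run:
```python
from h import *
pad('scene7'); go([.4506,.204,.43],0.6)
im,d,m=snap('top','top7'); m2=robot.camera_model('scene'); im2=np.load('pics/scene7.npz')['im']
cv2.imwrite('pics/c7.png',np.hstack([cv2.resize(im2[130:250,150:310,::-1],(400,300)),cv2.resize(im[70:270,120:387,::-1],(400,300))]))
```

```text
[218 190  27  26 343] [232.5 198. ] [0.4889 0.0462 0.02  ]
[203 207   6   3  16] [205.8 208.1] [ 0.5153 -0.0512  0.02  ]
[192 209   5   3  14] [193.9 209.9] [ 0.5163 -0.0929  0.02  ]
[188 212  55   9 112] [216.1 216.1] [ 0.5513 -0.0193  0.02  ]
white (array([517.3, -21.6]), array([188.2,  57.6]), 89.63)
t 15.27 pos [0.4484 0.2051 0.4222] yaw y 0.65 q [0.2  0.16 1.46 0.   1.52 0.19] F [ 0.2  0.1 -0.3] grip 0.0006 | shift [-0.0058  0.011  -0.0389] turn 0.0003
```

View pics/c7.png

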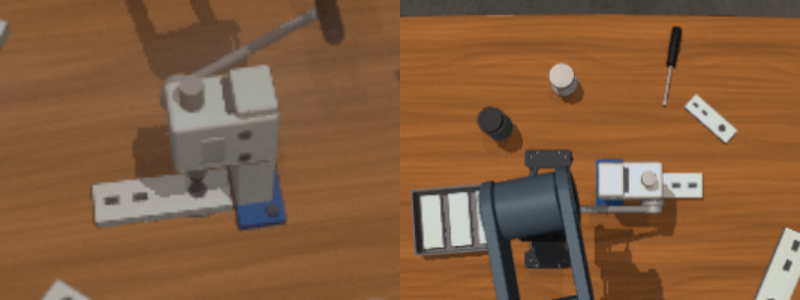

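The lever is back up, the bar has not moved (rectangles at the same pixels as before), the bystanders are where they were, and the arm is clear of everything.

```bash
python3 -c "
from rig import robot
print(robot.hand_in())"
```

```text
the job is handed in; nothing more can be done
None
```

The job is handed in, with no verdict returned: the middle bar was slid in straight with its pad about 1–2 mm from the point under the punch, the lever was pulled to its stop and let fully back up, and the bar and bystanders were still in place in the last pictures.

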